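Lower the thin-section press

ROBOT

A 6-joint arm with a two-finger parallel gripper is mounted at the origin on the work surface. World frame = base frame: x ahead of the robot, y to its left, z up, the work surface at z = 0. Lengths are in mm, angles in rad, forces in N, time in s.
With the tool pointing down it reaches from about 400 to 925 mm from the base axis. Payload 12.5 kg.
Tool frame: the origin (TCP) lies on the centre line of the jaws, within the pads' length; the fingertips stand 8 mm ahead of it and the grasp point (between the pads) lies 11 mm behind it; z points along the fingers, x is the direction in which the jaws open and shut, and the axes are right-handed (so a half turn about z gives the same grasp; the last joint's range is limited). The gripper opens to 95 mm and grips with 3 to 60 N. Pads are 20 mm wide; open, the fingers measure 119 mm over their backs; the gripper's body (75 mm by 180 mm) begins 59 mm behind the grasp point.
Start: joints at [1.139, 0.491, 1.559, -0, 1.092, -0.106], TCP at [200.025, 592.145, 222.661] pointing down, gripper open.
Joint ranges: [-3.1, 3.1], [-0.84, 2.19], [0.05, 2.79], [-1.13, 4.28], [0.06, 2.93], [-2.69, 2.69]. Speed limits (rad/s): [2.22, 2.22, 2.79, 3.14, 3.14, 3.14].

INTERFACE

Orientations are given as [roll, pitch, yaw] about the fixed x, y, z axes, in that order (R = Rz(yaw) Ry(pitch) Rx(roll)).
In Python, from cell import env gives the robot as it stands. The module is installed in compiled form; this text tells all that it offers.
- The arm moves only by the tool send_rows, never from a script. Its argument "moves" is a list that holds one entry, the list of rows, each a list of 6 numbers: the shift along the tool's x, y, z as a fraction of full scale, then the turn, a rotation vector about the tool's x, y, z as a fraction of full scale. A call has 1 to 12 rows; each row is the pose to reach, as a shift and turn from the pose commanded when the call began, along the tool's axes at that moment; what a row does not reach only later rows make up. Full scale, the value 1, is 0.3 m for a shift and 90 degrees for a turn. A row lasts 1/12 s, in which the tool goes at most 41.7 mm and 7.16 degrees, less where a joint would pass 70% of its speed; a pose out of reach is approached as far as the arm can. A call with a number of a shift or a turn outside -1 to 1 is refused whole. A call with a gripper value outside its range is refused whole. "grip" is the gripper's target within -1 to 1 (shut at 1, half-way at 0, fully open at -1), set as the call begins (left out, the last holds). The fingers move at their own pace and stop on an object; the grip force is fixed at half the most. Time passes only in rows, so rows that repeat a pose let the fingers close. It gives the time, the measured TCP pose, the force and the opening at its end, in the units of the state.
- env.state(): the state, without advancing time (a new reading comes with each control period).
- env.read_camera(name): name is "scene" or "top" or "wrist"; returns a dict with "image" (384x512x3 uint8, red, green, blue), "mtx" (3x3 intrinsics, pixels), "T" (4x4, takes a point from camera to world coordinates); the wrist camera has in their place "mount" (4x4, takes a point from camera to tool coordinates, whose origin is the TCP and whose axes are the tool frame's). Camera axes: x right, y up, looking along -z (the intrinsics and any distortion apply to the point x, -y, -z); pixel columns grow to the right and rows downward; lengths in mm; the calibration is good to about 2 mm. A picture is of the moment at which its call begins: read the wrist's pose just before it. There is no depth.
- env.job_done(): hands the job in, once; it reports no verdict.
Trained networks look in the newest picture that a camera, given by its name, has taken for a name from the list of things; names that differ only in an ending like _2 or _b are one class to them, and where a whole thing is asked for, a point or a joint stands for the part that bears it (a point fixed in the world has none). Each returns a list of dicts, best first, with "confidence" (0 to 1); they miss things now and then, are a little off and sometimes report something else, mostly with a low value. They report only what shows in the picture. A call takes as long as a camera call.
- env.look_for(camera, thing): "xy" ([column, row] in pixels, amid what is visible of it).
- env.outline_of(camera, thing): "region" (384x512 bool, what is visible of it) and "xy" ([column, row] in pixels, amid what is visible of it).
The state is a dict: "t": time; "joints": joint angles; "qvel": joint speeds; "tau": joint torques, N m; "eef_pos": TCP position; "tcp_rot": TCP orientation; "ft_force": force on the tool from outside, world axes, zero at the start; "moment": the same for the moment, N m; "opening": opening from 0.0 (shut) to 1.0 (fully open).
Only numpy, scipy, OpenCV 4.12 (cv2) and the standard library are available. Lean on these libraries where they do the work, as an engineer would, in place of code of your own. Each camera call takes 0.05 s, during which the arm holds its last target. There are 200 camera calls.

TASK

The press arm is propped up by its ratchet. Press the pawl's thumb plate down as far as it goes so that the pawl swings clear of the teeth and stays clear, and only then push the press arm down past the teeth until its foot is fully down on the specimen slide; leave the arm down and the pawl clear. It is all pressing and pushing with the fingertips, nothing needs grasping: do not lift the arm higher, and leave the things lying around the press where they are.

Things in the scene. Friction and masses are not known exactly. Their poses are not given: they have to be found in the camera images.
- press: Bench press for bonding thin sections: grey base plate 110 (x) by 310 (y) by 14 mm, fixed to the table. Origin: centre of the underside, on the table. Its y axis runs along the plate: the press arm reaches towards +y, the ratchet and pawl stand at -y, all in the plane x = 0 of the press. A bracket stands on the -x side of the toothed wheel (x = -13 to -21 mm, y = -89 to -15 mm, up to 134 mm high).
- press_arm (a joint): Angle of the press arm in rad: 0 = fully down (arm level, foot on the slide, a hard stop), growing as the arm rises; it starts between 0.62 and 0.69. The arm is a grey bar 18 mm wide and 14 mm thick with a steel foot hanging 110 mm from the hinge. While the pawl is engaged it cannot go below about 0.60. With the pawl clear, a stiff hinge holds it at any angle (it does not fall or spring back); about 5 N down on the push plate moves it.
- ratchet_pawl (a joint): Angle of the ratchet pawl in rad: 0 = engaged in the teeth, 0.42 = end stop, clear of the teeth (clear above about 0.25; counted as free above 0.30). It grows as the thumb plate is pressed down. Stiff: about 5 N on the thumb plate moves it, and it stays where it is left.
- thumb_plate (a point): Centre of the top face of the pawl's thumb plate, a dark steel plate 32 by 32 by 6 mm at the -y end of the press, 151 mm above the table when engaged; 58 mm towards -y and 23 mm above the pawl's pivot. It swings with the pawl and sinks about 25 mm to the end stop. Axes as the press, turned by the pawl angle about x.
- pawl_pivot (a point): Axis of the pawl, along the press's x axis: at x 0, y -80 mm, 128 mm high in the press frame.
- press_hinge (a point): Axis of the press arm, along the press's x axis: at x 0, y -35 mm, 85 mm high in the press frame.
- push_plate (a point): Centre of the top face of the push plate, a black plate 36 by 36 by 6 mm near the free (+y) end of the press arm: 155 mm along the arm from the hinge axis and 12.5 mm square to it on the upper side. It swings with the arm, from 180 to 195 mm high at the start to 97.5 mm high when fully down. Axes as the press, turned by the arm angle about x, so z is normal to the plate.
- vial: Bystander: small glass vial, 26 mm wide, 50 mm tall, standing on the robot side of the press near the pawl end. Origin under its centre.
- jar: Bystander: amber jar with a black cap, 42 mm wide, 55 mm tall, standing on the robot side of the press near the arm's end. Origin under its centre.
- tube: Bystander: clear tube with a blue cap, 105 mm long, 20 mm thick, lying on the robot side of the press, along its y. Origin under its middle.
- screwdriver: Bystander: red-handled screwdriver, 150 mm long, lying on the far side of the press. Origin at its underside.
- dish: Bystander: black round dish, 72 mm wide, 24 mm tall, on the table well to one side. Origin under its centre.
- slide_box: Bystander: grey closed slide box, 85 by 60 by 30 mm, on the table well to one side. Origin under its centre.
- marker: Bystander: white marker pen, 130 mm long, 13 mm thick, lying to the left. Origin under its middle.

How it is judged (in metres and radians):
On the way:
1. the pawl is pressed clear (above 0.30 rad) while the press arm still stands raised (above 0.50 rad) (value of joint ratchet_pawl above 0.3 rad and value of joint press_arm above 0.5 rad), for 0.2 s.
At the end, for the whole second after the job is handed in: the press arm is down on the slide (joint below 0.03 rad) and at rest, the pawl is still clear (above 0.30 rad), and the robot is off both (value of joint press_arm below 0.03 rad and value of joint ratchet_pawl above 0.3 rad and velocity of joint press_arm between -0.02 and 0.02 rad/s); the robot touches nothing.
It fails at once if a bystander moved more than 15 mm (distance of any of vial, jar, tube, screwdriver, dish, slide_box, marker from where it was at the start of the episode above 0.015 m).
It fails at once if the press arm was lifted (above 0.80 rad) (value of joint press_arm above 0.8 rad).
It fails at once if the press arm was forced down through the engaged pawl (value of joint press_arm below 0.5 rad and not (value of joint ratchet_pawl above 0.15 rad)).
It also fails if it takes over 40 s, if anything falls off the work surface, if the arm or the gripper's body presses on something with over 40 N, if the wrist force passes 120 N, or if a joint passes its speed limit or range.

## Working session

There is one attempt and no reset: what is moved stays moved. The work goes in short steps, Python scripts to look and compute and a tool call to move; the robot and the scene stay as the last step left them, time stands still between calls to the robot, and variables do not carry over. Pictures are saved under pics/ and viewed, about 8 in all and at most 12, crops included, and the job is handed in when it is done.

Besides the shell and the picture viewer there is one more tool, called after "Call:" as name(argument=value, ...) on one line, values as JSON. send_rows: Moves the arm, as the interface text tells. Its arguments: {"type":"object","properties":{"moves":{"type":"array","items":{"type":"array","items":{"type":"array","items":{"type":"number"}}}},"grip":{"type":"number"}},"required":["moves"]}

```bash
mkdir -p pics
cat > h.py <<'E'
import numpy as np, cv2
from cell import env
def P(c):  # projection
    W=np.linalg.inv(c['T']); 
    def f(p):
        p=np.atleast_2d(p); q=p@W[:3,:3].T+W[:3,3]; q=q*[1,-1,-1]; q=q@c['mtx'].T; return q[:,:2]/q[:,2:]
    return f
E
python3 - <<'E'
from h import *
ims=[]
for n in('scene','top'):
    c=env.read_camera(n); ims.append(c['image']); np.savez(n,**{k:c[k] for k in('image','mtx','T')})
    print(n,c['T'].round(2).tolist(),c['mtx'].round(1).tolist(),[k for k in c])
    for t in('press','press_arm','ratchet_pawl','thumb_plate','push_plate','vial','jar','tube','press_hinge','pawl_pivot'):
        print(t,[(np.round(d['xy'],1).tolist(),round(d['confidence'],2)) for d in env.look_for(n,t)[:2]])
    cv2.imwrite(f'pics/{n}.png',cv2.resize(c['image'][:,:,::-1],(800,600)))
print(env.state())
E
```

```text
scene [[-0.56, -0.7, 0.44, 1060.93], [0.83, -0.48, 0.29, 321.56], [0.01, 0.53, 0.85, 1055.35], [0.0, 0.0, 0.0, 1.0]] [[455.4, 0.0, 258.1], [0.0, 455.4, 195.3], [0.0, 0.0, 1.0]] ['image', 'mtx', 'T']
press [([240.5, 208.2], 0.86)]
press_arm [([246.5, 198.8], 0.93), ([168.4, 118.9], 0.7)]
ratchet_pawl [([225.9, 144.8], 0.56)]
thumb_plate [([222.5, 149.1], 0.68)]
push_plate [([246.8, 193.2], 0.67), ([252.5, 158.6], 0.54)]
vial [([252.0, 163.3], 0.49)]
jar [([293.2, 228.6], 0.73)]
tube [([279.7, 195.6], 0.57)]
press_hinge [([239.7, 205.9], 0.95)]
pawl_pivot [([239.7, 209.5], 0.84), ([241.0, 199.2], 0.53)]
top [[0.01, 0.99, -0.12, 458.46], [-1.0, 0.0, -0.03, -26.92], [-0.03, 0.12, 0.99, 942.57], [0.0, 0.0, 0.0, 1.0]] [[347.1, 0.0, 253.5], [0.0, 347.1, 185.4], [0.0, 0.0, 1.0]] ['image', 'mtx', 'T']
press [([271.2, 180.0], 0.89), ([111.5, 229.6], 0.29)]
press_arm [([256.9, 160.8], 0.73), ([314.2, 198.7], 0.72)]
ratchet_pawl []
thumb_plate [([310.9, 198.2], 0.88)]
push_plate [([250.2, 160.5], 0.57)]
vial [([289.8, 230.9], 0.58)]
jar [([217.2, 187.6], 0.52)]
tube [([246.6, 214.6], 0.6)]
press_hinge [([272.9, 180.3], 0.81)]
pawl_pivot [([272.6, 179.2], 0.72)]
{'t': 1.1, 'joints': array([ 1.13941909e+00,  4.90901356e-01,  1.55892028e+00, -4.81384570e-06,
        1.09166900e+00, -1.05616944e-01]), 'qvel': array([-3.21970904e-04, -5.07298201e-04, -1.07880942e-05,  4.82462148e-04,
       -5.75753311e-04, -8.64646386e-04]), 'tau': array([-1.03553699e-03, -6.12463117e+01, -2.58440351e+01,  6.93081482e-02,
        4.43819328e-02,  5.59290726e-06]), 'eef_pos': array([200.01405474, 592.14687153, 222.65310697]), 'tcp_rot': array([ 3.14157765e+00, -1.01001732e-04,  1.24503826e+00]), 'ft_force': array([-0.87455329,  0.13187317,  0.4896586 ]), 'moment': array([ 0.0036837 , -0.04594305, -0.00010479]), 'opening': 1.0021723723196958}
```

View pics/scene.png

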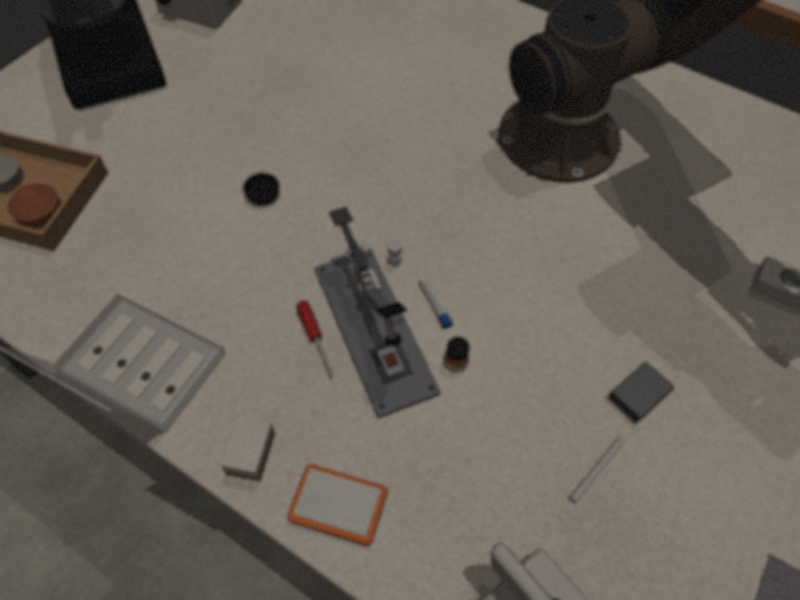

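View pics/top.png

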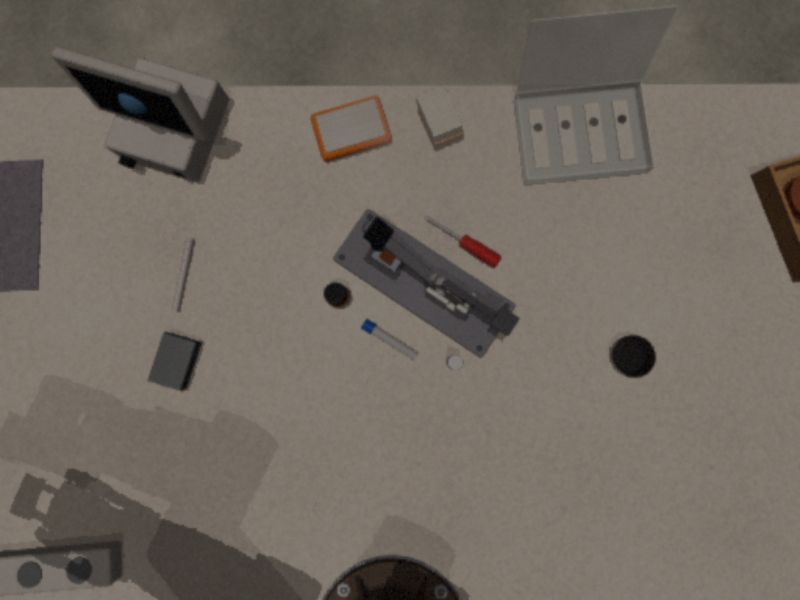

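The scene image (800×600) shows the press running diagonally, with the thumb plate at (341,215), the push plate at (390,310), and the vial, tube and jar on the robot side. In the top image the base corners are at (370,210), (517,303), (484,357) and (334,258), the thumb plate at (505,320) and the push plate at (378,233). I'll fit the press pose from these points.

```bash
cat >> h.py <<'E'
def W(s,p): # press->world
    x,y,a=s[:3]; c,n=np.cos(a),np.sin(a); p=np.atleast_2d(p).astype(float)
    return np.c_[x+c*p[:,0]-n*p[:,1], y+n*p[:,0]+c*p[:,1], p[:,2]]
def push(q,u=155,v=12.5,x=0): return [x,-35+u*np.cos(q)-v*np.sin(q),85+u*np.sin(q)+v*np.cos(q)]
def thumb(b,u=-58,v=23,x=0): return [x,-80+u*np.cos(b)-v*np.sin(b),128+u*np.sin(b)+v*np.cos(b)]
E
cat > fit.py <<'E'
from h import *
from scipy.optimize import least_squares
C=[[-55,155,14],[55,155,14],[55,-155,14],[-55,-155,14]]
obs={'top':[(334,258),(370,210),(517,303),(484,357),(505,320),(378,233)],'scene':[(438,392),(380,415),(316,268),(372,250),(341,215),(390,310)]}
cs={n:np.load(n+'.npz') for n in obs}
def r(s):
    pts=W(s,C+[thumb(0),push(s[3])])
    return np.concatenate([(P(cs[n])(pts)-np.array(obs[n])*.64).ravel() for n in obs])
o=least_squares(r,[550,-50,-1.0+2,.65]); s=o.x
print(s.round(3),o.fun.reshape(2,6,2).round(1).tolist())
np.save('s.npy',s)
print('thumb',W(s,thumb(0)),W(s,thumb(.42)),'push',W(s,push(s[3])),W(s,push(0)))
E
python3 fit.py
```

```text
[582.675 -50.33   -0.583   0.642] [[[-1.3, 0.1], [-1.6, -2.1], [0.1, 0.8], [-1.1, 0.7], [0.3, 0.4], [0.6, 0.1]], [[1.9, -0.2], [-1.9, 0.7], [-1.9, -1.2], [-0.9, -1.8], [-0.5, 0.0], [0.7, 0.1]]]
thumb [[ 506.67112663 -165.51444651  151.        ]] [[ 504.28216088 -169.13494939  125.35093935]] push [[627.65569067  17.83894085 187.80527868]] [[648.76495899  49.83026043  97.5       ]]
```

```bash
cat >> h.py <<'E'
from scipy.spatial.transform import Rotation as Ro
def rows(tgts,yaw,start=None):
    """rows for world TCP targets, tool down with yaw; start=(pos,R) or current"""
    if start is None:
        st=env.state(); start=(st['eef_pos'],Ro.from_euler('xyz',st['tcp_rot']))
    p,R=start; Rt=Ro.from_euler('xyz',[np.pi,0,yaw])
    t=(R.inv()*Rt).as_rotvec()/(np.pi/2)
    for g in np.atleast_2d(tgts): print(np.r_[R.inv().apply(g-p)/300,t].round(3).tolist())
    return (np.atleast_2d(tgts)[-1],Rt)
E
python3 - <<'E'
from h import *
s=rows([400,330,340],1.1)
s=rows([520,50,340],.988,s)
s=rows([506.7,-165.5,300],.988,s)
E
```

```text
[-0.614, 0.911, -0.391, 0.0, -0.0, 0.092]
[-0.65, 0.78, 0.0, -0.0, -0.0, 0.071]
[-0.624, 0.358, 0.133, 0.0, 0.0, 0.0]
```

Call:
send_rows(moves=[[[-0.1, 0.15, -0.39, 0, 0, 0.02], [-0.2, 0.3, -0.39, 0, 0, 0.04], [-0.61, 0.91, -0.39, 0, 0, 0.09], [-0.61, 0.91, -0.39, 0, 0, 0.09], [-0.61, 0.91, -0.39, 0, 0, 0.09], [-0.61, 0.91, -0.39, 0, 0, 0.09], [-0.61, 0.91, -0.39, 0, 0, 0.09], [-0.61, 0.91, -0.39, 0, 0, 0.09], [-0.61, 0.91, -0.39, 0, 0, 0.09], [-0.61, 0.91, -0.39, 0, 0, 0.09], [-0.61, 0.91, -0.39, 0, 0, 0.09]]], grip=1)

```text
t: 2.02
eef_pos: [401.0, 330.3, 340.0]
tcp_rot: [3.141, -0.001, 1.1]
ft_force: [-1.2, -0.1, -0.4]
opening: 0.285
```

Call:
send_rows(moves=[[[-0.65, 0.78, 0, 0, 0, 0.07], [-0.65, 0.78, 0, 0, 0, 0.07], [-0.65, 0.78, 0, 0, 0, 0.07], [-0.65, 0.78, 0, 0, 0, 0.07], [-0.65, 0.78, 0, 0, 0, 0.07], [-0.65, 0.78, 0, 0, 0, 0.07], [-0.65, 0.78, 0, 0, 0, 0.07], [-0.65, 0.78, 0, 0, 0, 0.07], [-0.65, 0.78, 0, 0, 0, 0.07], [-0.65, 0.78, 0, 0, 0, 0.07]]])

```text
t: 2.85
eef_pos: [521.0, 52.7, 339.2]
tcp_rot: [-3.14, 0.0, 0.993]
ft_force: [-0.4, 0.2, -0.0]
opening: 0.006
```

Call:
send_rows(moves=[[[-0.62, 0.36, 0.13, 0, 0, 0], [-0.62, 0.36, 0.13, 0, 0, 0], [-0.62, 0.36, 0.13, 0, 0, 0], [-0.62, 0.36, 0.13, 0, 0, 0], [-0.62, 0.36, 0.13, 0, 0, 0], [-0.62, 0.36, 0.13, 0, 0, 0], [-0.62, 0.36, 0.13, 0, 0, 0], [-0.62, 0.36, 0.13, 0, 0, 0], [-0.62, 0.36, 0.13, 0, 0, 0]]])

```text
t: 3.6
eef_pos: [510.5, -160.7, 301.0]
tcp_rot: [3.141, -0.001, 0.996]
ft_force: [0.7, -0.3, -0.0]
opening: 0.005
```

Run:
```python
from h import *
st=env.state(); print(st['t'],st['eef_pos'],st['tcp_rot'],st['opening'],st['ft_force'])
c=env.read_camera('wrist'); M=np.eye(4); M[:3,:3]=Ro.from_euler('xyz',st['tcp_rot']).as_matrix(); M[:3,3]=st['eef_pos']
c['T']=M@c['mount']; print(c['mount'].round(2).tolist(),c['mtx'].round(1).tolist())
np.savez('wrist',**{k:c[k] for k in('image','mtx','T')})
im=cv2.resize(c['image'][:,:,::-1],(800,600)).copy(); s=np.load('s.npy'); f=P(c)
for pts,col in(([thumb(0,-58+i,23,j) for i,j in((-16,-16),(-16,16),(16,16),(16,-16))],(0,255,0)),([push(s[3],155+i,12.5,j) for i,j in((-18,-18),(-18,18),(18,18),(18,-18))],(0,0,255)),([[-55,155,14],[55,155,14],[55,-155,14],[-55,-155,14]],(255,255,0))):
    px=f(W(s,pts))*800/512; print(px.round().tolist()); cv2.polylines(im,[px.round().astype(int)],True,col,1)
for t in('thumb_plate','push_plate'): print(t,[(np.round(d['xy'],1)*800/512,d['confidence']) for d in env.look_for('wrist',t)])
cv2.imwrite('pics/w1.png',im)
```

```text
3.6 [ 510.53359669 -160.71023537  300.99253529] [ 3.14132677e+00 -5.86422524e-04  9.95692300e-01] 0.004855158102944805 [ 0.68290618 -0.31628385 -0.00500746]
[[1.0, -0.0, -0.0, -0.61], [-0.0, -0.96, -0.3, -83.63], [-0.0, 0.3, -0.96, -162.41], [0.0, 0.0, 0.0, 1.0]] [[343.6, 0.0, 248.8], [0.0, 343.6, 188.8], [0.0, 0.0, 1.0]]
[[352.0, 247.0], [353.0, 299.0], [406.0, 299.0], [406.0, 247.0]]
[[754.0, 257.0], [741.0, 319.0], [821.0, 333.0], [839.0, 267.0]]
[[741.0, 168.0], [716.0, 297.0], [362.0, 294.0], [361.0, 165.0]]
thumb_plate [(array([412.96875, 271.09375]), 0.97)]
push_plate [(array([696.25 , 274.375]), 0.79)]
```

View pics/w1.png

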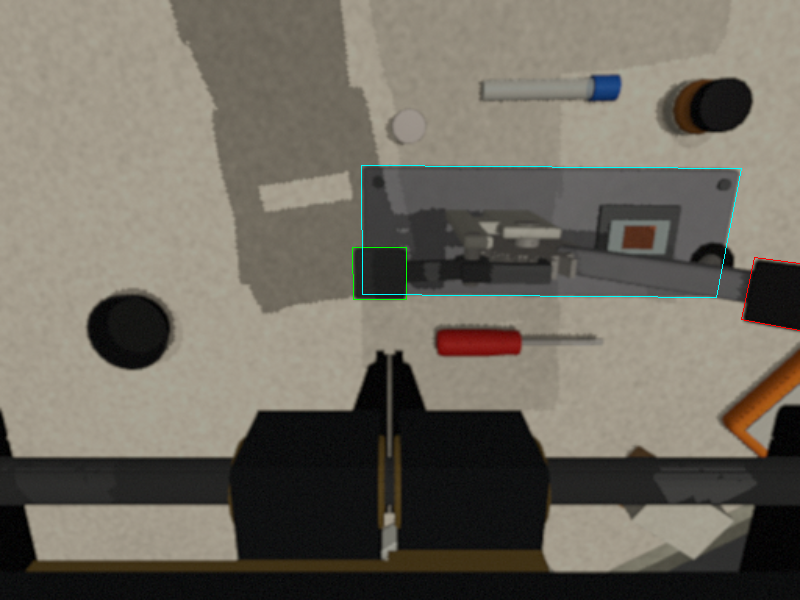

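The wrist image confirms the fit: the projected thumb plate (352–406, 247–299) lies on the dark plate, and the base outline matches too. Next, press the thumb plate.

Run:
```python
from h import *
s=np.load('s.npy'); print(W(s,[0,-146,0]))
q=W(s,[0,-146,0])[0,:2]
a=rows([[*q,250],[*q,172]],.988)
rows([[*q,160],[*q,150],[*q,142]],.988,a)
```

```text
[[ 502.26511633 -172.19180176    0.        ]]
[-0.046, -0.003, 0.17, 0.0, -0.0, 0.005]
[-0.046, -0.003, 0.43, 0.0, -0.0, 0.005]
[0.0, -0.0, 0.04, 0.0, 0.0, 0.0]
[0.0, -0.0, 0.073, 0.0, 0.0, 0.0]
[0.0, -0.0, 0.1, 0.0, 0.0, 0.0]
```

Call:
send_rows(moves=[[[-0.046, -0.003, 0.1, 0, 0, 0.005], [-0.046, -0.003, 0.2, 0, 0, 0.005], [-0.046, -0.003, 0.3, 0, 0, 0.005], [-0.046, -0.003, 0.38, 0, 0, 0.005], [-0.046, -0.003, 0.42, 0, 0, 0.005], [-0.046, -0.003, 0.42, 0, 0, 0.005], [-0.046, -0.003, 0.42, 0, 0, 0.005]]])

```text
t: 4.33
eef_pos: [502.2, -173.3, 174.8]
tcp_rot: [-3.141, -0.0, 0.987]
ft_force: [-0.5, -0.3, -0.5]
opening: 0.007
```

Run:
```python
from h import *
s=np.load('s.npy')
q=W(s,[0,-146,0])[0,:2]
print(env.state()['eef_pos'])
rows([[*q,z] for z in (160,150,142)],.988)
```

```text
[ 502.18893752 -173.33118732  174.78029238]
[0.003, -0.002, 0.049, -0.0, -0.0, -0.001]
[0.003, -0.002, 0.083, -0.0, -0.0, -0.001]
[0.003, -0.002, 0.109, -0.0, -0.0, -0.001]
```

Call:
send_rows(moves=[[[0.003, -0.002, 0.03, 0, 0, 0], [0.003, -0.002, 0.05, 0, 0, 0], [0.003, -0.002, 0.06, 0, 0, 0], [0.003, -0.002, 0.07, 0, 0, 0], [0.003, -0.002, 0.08, 0, 0, 0], [0.003, -0.002, 0.09, 0, 0, 0], [0.003, -0.002, 0.1, 0, 0, 0], [0.003, -0.002, 0.11, 0, 0, 0], [0.003, -0.002, 0.11, 0, 0, 0]]])

```text
t: 5.08
eef_pos: [501.8, -173.5, 141.6]
tcp_rot: [3.141, 0.001, 0.986]
ft_force: [-2.1, -1.9, 1.7]
opening: 0.002
```

Call:
send_rows(moves=[[[0, 0, 0.007, 0, 0, 0], [0, 0, 0.013, 0, 0, 0], [0, 0, 0.02, 0, 0, 0], [0, 0, 0.02, 0, 0, 0]]])

```text
t: 5.42
eef_pos: [501.8, -173.4, 135.6]
tcp_rot: [3.141, 0.001, 0.986]
ft_force: [-1.5, -3.6, 2.8]
opening: 0.005
```

Call:
send_rows(moves=[[[0, 0, 0.005, 0, 0, 0], [0, 0, 0.01, 0, 0, 0], [0, 0, 0.013, 0, 0, 0], [0, 0, 0.013, 0, 0, 0]]])

```text
t: 5.75
eef_pos: [502.0, -173.4, 132.5]
tcp_rot: [3.14, 0.0, 0.986]
ft_force: [-4.2, -3.8, 9.2]
opening: 0.004
```

Call:
send_rows(moves=[[[0, 0, 0.004, 0, 0, 0], [0, 0, 0.007, 0, 0, 0], [0, 0, 0.007, 0, 0, 0]]])

```text
t: 6.0
eef_pos: [502.3, -173.6, 132.0]
tcp_rot: [3.139, 0.0, 0.986]
ft_force: [-9.4, -2.6, 28.3]
opening: 0.006
```

The hard stop was felt at z 132 (28 N). I'll lift off and move above the push plate, then look.

Call:
send_rows(moves=[[[0, 0, -0.05, 0, 0, 0], [0, 0, -0.15, 0, 0, 0], [0, 0, -0.28, 0, 0, 0], [0, 0, -0.42, 0, 0, 0], [0, 0, -0.45, 0, 0, 0], [0.2, 0, -0.45, 0, 0, 0], [0.4, 0, -0.45, 0, 0, 0], [0.45, 0, -0.45, 0, 0, 0], [0.45, 0, -0.45, 0, 0, 0]]])

```text
t: 6.75
eef_pos: [578.6, -56.3, 264.4]
tcp_rot: [3.141, -0.002, 0.988]
ft_force: [-0.2, -0.1, -1.0]
opening: 0.006
```

Run:
```python
from h import *
st=env.state(); print(st['t'],st['eef_pos'],st['tcp_rot'],st['ft_force'])
c=env.read_camera('wrist'); M=np.eye(4); M[:3,:3]=Ro.from_euler('xyz',st['tcp_rot']).as_matrix(); M[:3,3]=st['eef_pos']
c['T']=M@c['mount']
im=cv2.resize(c['image'][:,:,::-1],(800,600)).copy(); s=np.load('s.npy'); f=P(c)
def quad(F,q,u,v,h): return [F(q,u+i,v,j) for i,j in((-h,-h),(-h,h),(h,h),(h,-h))]
for pts,col in((quad(thumb,0,-58,23,16),(0,255,0)),(quad(thumb,.42,-58,23,16),(0,255,255)),(quad(push,s[3],155,12.5,18),(0,0,255))):
    px=f(W(s,pts))*800/512; print(px.round().tolist()); cv2.polylines(im,[px.round().astype(int)],True,col,1)
cv2.imwrite('pics/w2.png',im)
def g(q,dz=0):
    p=W(s,push(q))[0]+[0,0,8+dz]; p[:2]+=-6*np.array([-np.sin(s[2]),np.cos(s[2])]); return p
print('hover'); a=rows([g(s[3],25)],.988)
print('push'); a=rows([g(q) for q in np.linspace(s[3],.02,12)],.988,a)
```

```text
6.75 [578.5531325  -56.29214015 264.3550134 ] [ 3.14126451e+00 -1.63329378e-03  9.88045030e-01] [-0.22086404 -0.13783258 -0.96703593]
[[111.0, 263.0], [120.0, 320.0], [179.0, 320.0], [172.0, 263.0]]
[[133.0, 250.0], [141.0, 302.0], [181.0, 309.0], [175.0, 255.0]]
[[545.0, 272.0], [538.0, 342.0], [613.0, 360.0], [623.0, 285.0]]
hover
[0.278, 0.001, 0.144, -0.0, -0.001, 0.001]
push
[0.0, -0.0, 0.083, 0.0, 0.0, 0.0]
[0.019, 0.0, 0.106, 0.0, 0.0, 0.0]
[0.036, 0.0, 0.129, 0.0, 0.0, 0.0]
[0.052, 0.0, 0.154, 0.0, 0.0, 0.0]
[0.067, 0.0, 0.179, 0.0, 0.0, 0.0]
[0.08, 0.0, 0.205, 0.0, 0.0, 0.0]
[0.092, 0.0, 0.232, 0.0, 0.0, 0.0]
[0.102, 0.0, 0.26, 0.0, 0.0, 0.0]
[0.111, 0.0, 0.288, 0.0, 0.0, 0.0]
[0.118, 0.0, 0.316, 0.0, 0.0, 0.0]
[0.123, 0.0, 0.345, 0.0, 0.0, 0.0]
[0.127, 0.0, 0.374, 0.0, 0.0, 0.0]
```

View pics/w2.png

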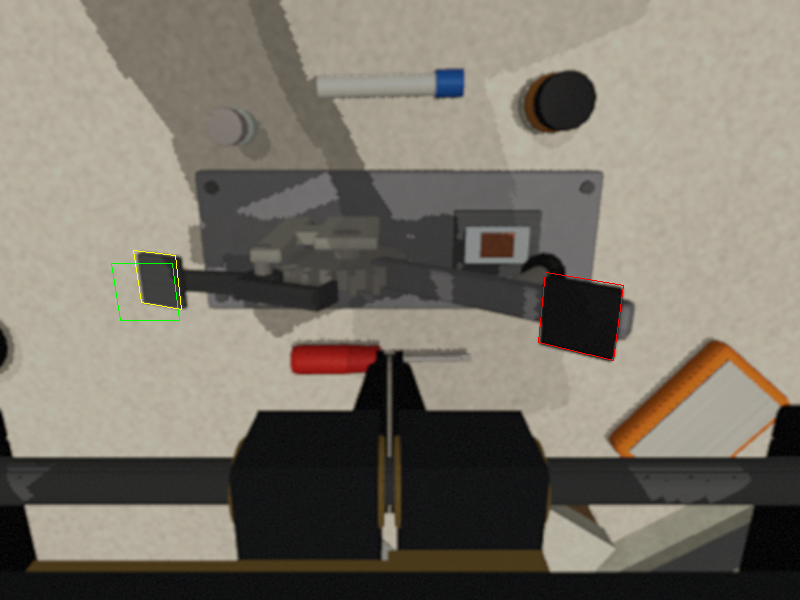

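In the wrist image the thumb plate sits on the yellow 0.42 rad outline (133–181, 250–309). The pawl is therefore clear, and the push plate is still on its start outline (538–623, 272–360). Now push the arm down.

Call:
send_rows(moves=[[[0.12, 0, 0.03, 0, 0, 0], [0.24, 0, 0.08, 0, 0, 0], [0.278, 0, 0.144, 0, 0, 0], [0.278, 0, 0.144, 0, 0, 0], [0.278, 0, 0.144, 0, 0, 0]]])

```text
t: 7.22
eef_pos: [621.9, 8.9, 220.4]
tcp_rot: [-3.139, 0.001, 0.987]
ft_force: [0.4, -0.4, 1.1]
opening: 0.003
```

Call:
send_rows(moves=[[[0, 0, 0.04, 0, 0, 0], [0, 0, 0.07, 0, 0, 0], [0, 0, 0.083, 0, 0, 0], [0.01, 0, 0.095, 0, 0, 0], [0.019, 0, 0.106, 0, 0, 0], [0.028, 0, 0.118, 0, 0, 0], [0.036, 0, 0.129, 0, 0, 0], [0.044, 0, 0.142, 0, 0, 0], [0.052, 0, 0.154, 0, 0, 0]]])

```text
t: 7.97
eef_pos: [631.0, 21.6, 175.7]
tcp_rot: [3.141, 0.001, 0.985]
ft_force: [-3.2, -4.1, 3.3]
opening: 0.005
```

Call:
send_rows(moves=[[[0.008, 0, 0.012, 0, 0, 0], [0.015, 0, 0.025, 0, 0, 0], [0.022, 0, 0.038, 0, 0, 0], [0.028, 0, 0.051, 0, 0, 0], [0.034, 0, 0.064, 0, 0, 0], [0.04, 0, 0.078, 0, 0, 0], [0.045, 0, 0.092, 0, 0, 0], [0.05, 0, 0.106, 0, 0, 0], [0.055, 0, 0.12, 0, 0, 0], [0.059, 0, 0.134, 0, 0, 0], [0.063, 0, 0.148, 0, 0, 0], [0.066, 0, 0.162, 0, 0, 0]]])

```text
t: 8.97
eef_pos: [642.6, 39.1, 126.4]
tcp_rot: [3.141, -0.001, 0.986]
ft_force: [-0.4, -0.8, 4.6]
opening: 0.006
```

Call:
send_rows(moves=[[[0.002, 0, 0.012, 0, 0, 0], [0.004, 0, 0.024, 0, 0, 0], [0.006, 0, 0.034, 0, 0, 0], [0.008, 0, 0.044, 0, 0, 0], [0.009, 0, 0.05, 0, 0, 0], [0.009, 0, 0.05, 0, 0, 0]]])

```text
t: 9.47
eef_pos: [643.9, 41.3, 111.2]
tcp_rot: [3.141, -0.001, 0.986]
ft_force: [0.5, 0.0, 0.7]
opening: 0.004
```

Call:
send_rows(moves=[[[0, 0, 0.006, 0, 0, 0], [0, 0, 0.012, 0, 0, 0], [0, 0, 0.016, 0, 0, 0], [0, 0, 0.016, 0, 0, 0]]])

```text
t: 9.8
eef_pos: [644.0, 41.6, 106.9]
tcp_rot: [3.141, -0.001, 0.986]
ft_force: [2.2, 1.4, 2.8]
opening: 0.009
```

Call:
send_rows(moves=[[[0, 0, 0.003, 0, 0, 0], [0, 0, 0.006, 0, 0, 0], [0, 0, 0.006, 0, 0, 0]]])

```text
t: 10.05
eef_pos: [644.1, 41.6, 105.8]
tcp_rot: [3.141, -0.002, 0.986]
ft_force: [1.2, 4.0, 7.4]
opening: 0.008
```

Call:
send_rows(moves=[[[0, 0, 0.004, 0, 0, 0], [0, 0, 0.008, 0, 0, 0], [0, 0, 0.008, 0, 0, 0]]])

```text
t: 10.3
eef_pos: [644.2, 41.5, 105.5]
tcp_rot: [3.139, -0.002, 0.986]
ft_force: [-5.2, 2.9, 27.3]
opening: 0.001
```

The arm is on its hard stop at z 105.5, exactly as predicted, at 27 N. Lift off and verify.

Call:
send_rows(moves=[[[0, 0, -0.03, 0, 0, 0], [0, 0, -0.12, 0, 0, 0], [0, 0, -0.25, 0, 0, 0], [0, 0, -0.38, 0, 0, 0], [0, 0, -0.5, 0, 0, 0], [-0.1, 0, -0.6, 0, 0, 0], [-0.2, 0, -0.6, 0, 0, 0], [-0.25, 0, -0.6, 0, 0, 0], [-0.25, 0, -0.6, 0, 0, 0], [-0.25, 0, -0.6, 0, 0, 0], [-0.25, 0, -0.6, 0, 0, 0]]])

```text
t: 11.22
eef_pos: [602.3, -21.2, 281.6]
tcp_rot: [-3.14, 0.0, 0.986]
ft_force: [-0.3, 0.8, 0.4]
opening: 0.004
```

Run:
```python
from h import *
st=env.state(); print(st['t'],st['eef_pos'],st['ft_force'])
c=env.read_camera('wrist'); M=np.eye(4); M[:3,:3]=Ro.from_euler('xyz',st['tcp_rot']).as_matrix(); M[:3,3]=st['eef_pos']
c['T']=M@c['mount']
im=cv2.resize(c['image'][:,:,::-1],(800,600)).copy(); s=np.load('s.npy'); f=P(c)
def quad(F,q,u,v,h): return [F(q,u+i,v,j) for i,j in((-h,-h),(-h,h),(h,h),(h,-h))]
for pts,col in((quad(thumb,.42,-58,23,16),(0,255,255)),(quad(push,.1,155,12.5,18),(0,0,255)),(quad(push,0,155,12.5,18),(0,255,0))):
    px=f(W(s,pts))*800/512; print(px.round().tolist()); cv2.polylines(im,[px.round().astype(int)],True,col,1)
cv2.imwrite('pics/w3.png',im)
```

```text
11.2167 [602.30721536 -21.16806541 281.64148571] [-0.27788654  0.78461519  0.39092137]
[[78.0, 244.0], [87.0, 294.0], [123.0, 300.0], [115.0, 249.0]]
[[493.0, 238.0], [490.0, 293.0], [547.0, 294.0], [552.0, 239.0]]
[[492.0, 234.0], [489.0, 287.0], [543.0, 287.0], [547.0, 234.0]]
```

View pics/w3.png

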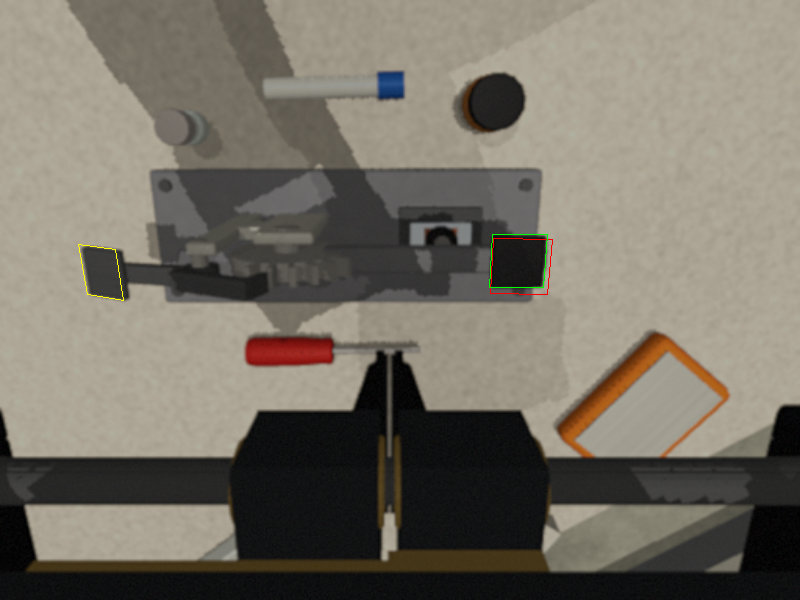

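The push plate lies on the green 0 rad outline (489–547, 234–287), the foot is on the slide, and the pawl is still on its 0.42 rad outline. The bystanders near the press are undisturbed and the robot is clear of everything.

```bash
python3 -c "
from cell import env
print(env.job_done(), env.state()['ft_force'])"
```

```text
the job is handed in; nothing more can be done
the job is handed in; nothing more can be done
```

The press arm is down on the slide and the pawl is clear of the teeth. I handed the job in at about 11 s of the 40 s allowed.

- **Pawl:** I pressed the thumb plate with the shut fingertips until it hit its end stop (about 28 N). The wrist picture then matched 0.42 rad, with the press arm still at about 0.64 rad.
- **Press arm:** I pushed the push plate down along its arc to the hard stop. The fingertips stopped at 97.5 mm, the height given for fully down, at about 27 N.
- **Last checks:** After lifting off, the wrist picture showed the arm at 0 rad and the pawl still at 0.42 rad. The vial, tube, jar and screwdriver looked undisturbed. The robot was about 175 mm above the push plate with about 1 N on the wrist.
- **Not checked:** I did not look again at the dish, slide box or marker, but the robot never went near them at low height.
- **Disagreement:** In the first wrist picture, the network's thumb plate position was about 33 pixels (in the 800-pixel picture) off my fitted pose along the press. I went with the fit, which lay on the visible plate, and the presses confirmed it.

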